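Press a dowel pin flush with bench-mounted locking pliers, then release them

TASK

Slide the aluminium casting along its channel under the open jaw until you feel it meet the yellow bumper, and seat it there with a steady push of about 15 N, never over 30 N. Then push the handle of the locking pliers down over centre so that the jaw presses the brass pin flush and stays locked on it by itself once you let go; after that press the red release lever down to spring the pliers open, leaving the casting where it is. Never lean on the pliers with more than 35 N, and leave everything else on the bench alone.

Things in the scene. Friction and masses are not known exactly. Their poses are not given: they have to be found in the camera images.
- pliers: Locking pliers on a board 375 x 104 mm (x -125 to 250, top z 15). Origin: on the bench below the jaw's pad. +x runs from the channel's open end past stop and pivots along the handle; z up. Channel: floor z 22, x -125 to 55, rails 12 mm high at y +-31.5. Jaw and cheeks: x -20 to 150, y +-20, below z 100 mm.
- stop: Dark end block of the channel, 74 wide, 20 mm high; origin: lower middle of its face towards the casting (pliers x 47, z 22). On it, towards the casting, a yellow bumper 40 mm wide on a set screw: its face stands 6 to 19 mm in front of the block, differently each time and not measured: feel for it. It is rigid. Seat the casting with 10 to 30 N for 0.3 s or more; mere sliding takes 1 to 4 N.
- casting: Loose aluminium casting, 0.33 to 0.7 kg, in the channel, origin at pliers x -75 to -45 mm. Flange 77 (x -42 to 35) x 60 x 14 mm, 1.5 mm gap to each rail; origin: under the pin at the flange's underside; axes as the pliers'. Upright rib at the end away from the stop: x -42 to -30, 44 wide, top z 60 mm; push the rear face low (z 5 to 15; high pushes tip it) or pinch the rib. Seated on the bumper, its origin lies at pliers x -7 to +6.
- pin (a joint): Brass dowel pin, 10 mm diameter, upright at the casting's origin: m it has been pressed in; 0 = standing 7 mm proud of the flange, 0.007 = flush. It starts at 0 to 0.003 and is held by about 12 N of friction; the jaw presses it.
- pad: Black pad, 30 x 14 mm, sprung (8 N per mm) in the upper jaw's tip; origin: centre of its lower face, about 50 mm above the bench when open. It comes down at pliers x 0, y 0, so it meets the pin only when the casting is seated. Locked, it presses with 10 to 30 N.
- handle (a joint): Moving upper handle, rad: 0 = sprung open, pointing to pliers +x and 0.65 rad upward; 0.65 = down on its stop, level. Pivot at pliers x 135, z 81 mm; bar 22 wide, 14 thick, end 130 mm from it. Through a toggle it drives the jaw: opening torque about 1.6 Nm at 0, none at about 0.55 (centre); beyond that it snaps to 0.65 and stays locked.
- handle_press (a point): Point on top of the handle's black grip, 108 mm from its pivot and 8.5 mm above the bar's mid-line, where to push down (10 to 15 N at first). Moves with the handle.
- lever (a joint): Red release lever hinged under the handle, rad: 0 = at rest (sprung), 0.62 = fully pressed. On the locked pliers, pressing its tab 20 to 35 mm down (about 5 N) turns it 0.4 to 0.6; its toe pushes off a post and lifts the handle to about 0.47, over centre: it springs up to 0 as you let go. Keep off it while closing.
- lever_tab (a point): Centre of the top of the red tab, 42 x 24 mm, that sticks out beyond the handle's end (163 mm from the handle pivot). Moves with handle and lever; with the pliers locked it lies about 78 mm above the bench.
- jar_green: Bystander: clear jar with green lid, 52 mm diameter, 75 mm high, beside the pliers; origin at its underside.
- jar_black: Bystander: clear jar with black lid, 60 mm diameter, 85 mm high; origin at its underside.
- pin_tray: Bystander: blue two-compartment tray 90 x 60 x 22 mm; origin at its underside.
- gasket: Bystander: black ring 68 mm diameter, 6 mm thick, flat on the bench; origin at its underside.
- screwdriver: Bystander: screwdriver 170 mm long with orange handle, lying on the bench; origin under its middle.
- spray_can: Bystander: blue can 62 mm diameter, 150 mm high; origin at its underside.
- wrench: Bystander: wrench 180 mm long, lying on the bench to the left; origin under its middle.
Mind the look-alikes: they are no part of the job. What is shaped like the casting but blue or pink is not meant.

How it is judged:
By the outcome, as a careful person would: the job done as asked, in the order asked, and still so for the second after the job is handed in, with the robot touching nothing.
It also fails if it takes over 61 s, if anything falls off the work surface, if the arm or the gripper's body presses on something with over 40 N, if the wrist force passes 120 N, or if a joint passes its speed limit or range.

ROBOT

A 7-joint arm with a two-finger parallel gripper is mounted at the origin on the work surface. World frame = base frame: x ahead of the robot, y to its left, z up, the work surface at z = 0. Lengths are in m, angles in rad, forces in N, time in s.
With the tool pointing down it reaches from about 0.4 to 0.85 m from the base axis. Payload 10.4 kg.
Tool frame: the origin (TCP) lies midway between the tips of the shut fingers; the grasp point (between the pads) lies 19 mm behind it; x points along the fingers, y is the direction in which the jaws open and shut, and the axes are right-handed (so a half turn about x gives the same grasp; the last joint's range is limited). The gripper opens to 87 mm and grips with 3 to 60 N. Pads are 19 mm wide; open, the fingers measure 117 mm over their backs; the gripper's body (75 mm by 190 mm) begins 51 mm behind the grasp point.
Start: joints at [1.189, 0.332, -0.065, 1.46, 0.022, 1.35, -0.088], TCP at [0.219, -0.585, 0.223] pointing down, gripper open.
Joint ranges: [-2.6, 2.6], [-0.5, 2.12], [-1.47, 1.34], [0.16, 2.42], [-1.27, 4.41], [0.06, 2.06], [-2.6, 2.6]. Speed limits (rad/s): [2.22, 2.22, 2.79, 2.79, 3.14, 3.14, 3.14].

INTERFACE

Orientations are given as a unit quaternion [x, y, z, w].
In Python, from bench import r gives the robot as it stands.
- The arm moves only by the shell command python3 -m jog 'ROWS' [OPENING] [FORCE]. ROWS is JSON, a list of rows, each an object with "slide": the shift along the tool's x, y, z in cm, a list of three; "roll": the turn about the tool's x in degrees. A call has 1 to 5 rows; each row is the pose to reach, as a shift and turn from the pose measured when the call began, along the tool's axes at that moment; what a row does not reach only later rows make up. A row lasts 1/12 s, in which the tool goes at most 41.7 mm and 7.16 degrees, less where a joint would pass 70% of its speed; a pose out of reach is approached as far as the arm can. A call with a gripper value outside its range is refused whole. OPENING is the closure, from 0 (fully open) to 1 (shut), set as the call begins (- or left out, the last holds). The fingers move at their own pace and stop on an object; FORCE is the grip in N (left out, the last holds). Time passes only in rows, so rows that repeat a pose let the fingers close. It gives the time, the measured TCP pose, the force and the opening at its end, in the units of the state.
- r.read_state(): the state, without advancing time (a new reading comes with each control period).
- r.camera(name): name is "side" or "top"; returns the picture (420x560x3 uint8, red, green, blue); there is no depth.
- r.camera_info(name): a dict with "intrinsics" (3x3 intrinsics, pixels), "R" (3x3) and "t" (3): a world point X has camera coordinates R X + t. Camera axes: x right, y down, z forward; pixel columns grow to the right and rows downward; lengths in m; the calibration is good to about 2 mm. A picture is of the moment at which its call begins. camera_info takes no time and is no camera call.
- r.close_job(): hands the job in, once; it reports no verdict.
The state is a dict: "time": time; "joint_positions": joint angles; "joint_vel": joint speeds; "joint_torque": joint torques, N m; "ee_pos": TCP position; "eef_rot": TCP orientation; "ft_force": force on the tool from outside, world axes, zero at the start; "torque": the same for the moment, N m; "width": finger opening in m.
Only numpy, scipy, OpenCV 4.12 (cv2) and the standard library are available. Lean on these libraries where they do the work, as an engineer would, in place of code of your own. Each camera call takes 0.05 s, during which the arm holds its last target.

## Working session

There is one attempt and no reset: what is moved stays moved. The work goes in short steps, Python scripts to look and compute and a shell command to move; the robot and the scene stay as the last step left them, time stands still between calls to the robot, and variables do not carry over. Pictures are saved under pics/ and viewed, and the job is handed in when it is done.

```bash
ls; mkdir -p pics
python3 - <<'E'
from bench import r
import cv2,numpy as np
s=r.read_state()
for k,v in s.items(): print(k,np.round(v,4).tolist())
for n in("side","top"):
    cv2.imwrite(f"pics/{n}0.png",r.camera(n)[:,:,::-1]); i=r.camera_info(n); print(n,i)
E
```

```text
pics
time 0.0
joint_positions [1.1894, 0.3329, -0.0647, 1.4609, 0.0216, 1.3499, -0.0885]
joint_vel [0.0001, -0.0001, -0.0004, -0.0003, -0.0, -0.0015, 0.0005]
joint_torque [-0.001, -62.3246, 0.0241, -38.9891, -0.0615, 0.0398, 0.0002]
ee_pos [0.2193, -0.5849, 0.2218]
eef_rot [-0.6956, -0.1266, 0.6959, -0.1257]
ft_force [-0.264, -0.0533, -0.3202]
torque [-0.018, 0.018, -0.0068]
width 0.0872
side {'intrinsics': array([[431.44032135,   0.        , 287.51273911],
       [  0.        , 431.44032135, 214.39434555],
       [  0.        ,   0.        ,   1.        ]]), 'R': array([[-0.96805978, -0.25042352, -0.01217869],
       [-0.16058087,  0.65659556, -0.73695051],
       [ 0.19254621, -0.71145648, -0.67583699]]), 't': array([0.57433911, 0.16741494, 0.96094098])}
top {'intrinsics': array([[396.44435144,   0.        , 272.26292895],
       [  0.        , 396.44435144, 208.9859234 ],
       [  0.        ,   0.        ,   1.        ]]), 'R': array([[ 0.0201333 , -0.99976361, -0.00820774],
       [-0.98835143, -0.01866349, -0.15104016],
       [ 0.15085128,  0.01115307, -0.98849355]]), 't': array([0.00716217, 0.57678022, 0.988454  ])}
```

View pics/side0.png

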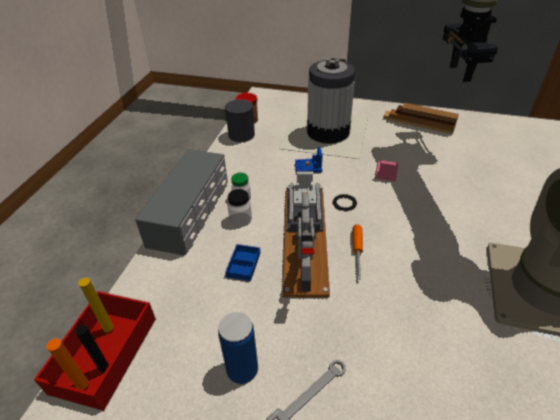

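View pics/top0.png

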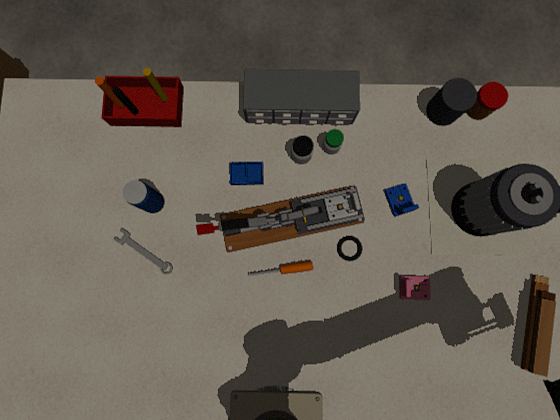

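The top view shows the pliers board from about (222,232) to (363,205). The handle points left, with the red tab at (206,229). The real casting sits in the channel near (343,207). The look-alikes are blue at (400,199) and pink at (414,287). Next I take close crops.

Run:
```python
import cv2
a=cv2.imread('pics/top0.png')[170:265,185:375]; cv2.imwrite('pics/tc.png',cv2.resize(a,None,fx=4.2,fy=4.2,interpolation=cv2.INTER_CUBIC))
a=cv2.imread('pics/side0.png')[145:305,260:360]; cv2.imwrite('pics/sc.png',cv2.resize(a,None,fx=3.7,fy=3.7,interpolation=cv2.INTER_CUBIC))
```

```text
(no output)
```

View pics/tc.png

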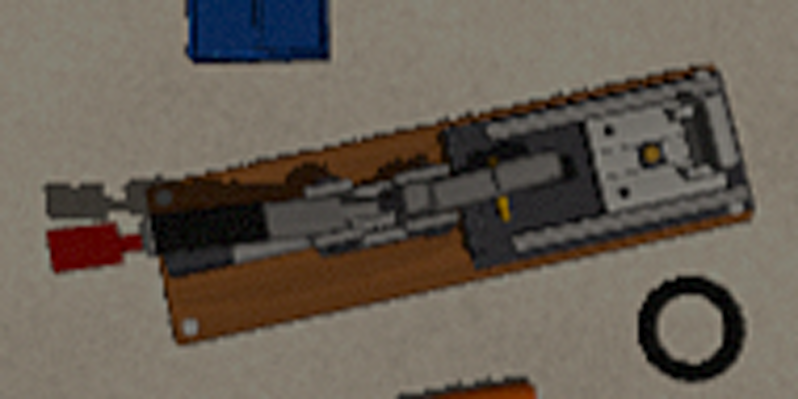

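View pics/sc.png

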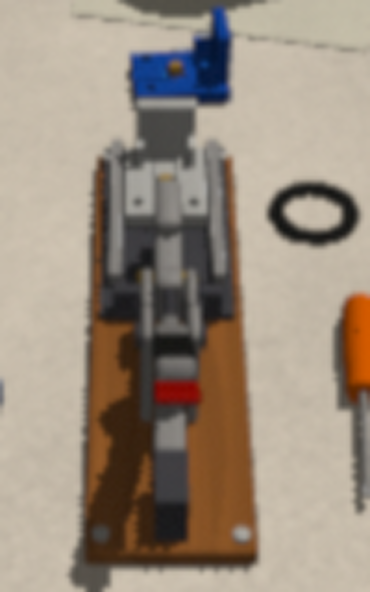

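```bash
cat > h.py <<'E'
import numpy as np,cv2
from bench import r
def ray(n,uv):
    i=r.camera_info(n);R=i['R'];C=-R.T@i['t'];uv=np.atleast_2d(uv).astype(float)
    d=np.c_[uv,np.ones(len(uv))]@np.linalg.inv(i['intrinsics']).T@R
    return C,d
def plane(n,uv,z):
    C,d=ray(n,uv); return C+d*((z-C[2])/d[:,2])[:,None]
def tri(u1,u2):
    A=np.zeros((3,3));b=np.zeros(3)
    for n,u in(("top",u1),("side",u2)):
        C,d=ray(n,u);d=d[0]/np.linalg.norm(d[0]);P=np.eye(3)-np.outer(d,d);A+=P;b+=P@C
    return np.linalg.solve(A,b)
def proj(n,X):
    i=r.camera_info(n);p=np.atleast_2d(X)@i['R'].T+i['t'];q=p@i['intrinsics'].T;return q[:,:2]/q[:,2:]
E
python3 - <<'E'
from h import *
for n,win in(("top",(180,260,195,375)),("side",(150,300,270,335))):
    a=cv2.imread(f'pics/{n}0.png'); h=cv2.cvtColor(a,cv2.COLOR_BGR2HSV)
    m=((h[...,0]>=5)&(h[...,0]<=18)&(h[...,1]>110)&(h[...,2]>40)).astype(np.uint8)
    w=np.zeros_like(m);w[win[0]:win[1],win[2]:win[3]]=1;m*=w
    nc,l,st,_=cv2.connectedComponentsWithStats(m)
    print([s.tolist() for s in st[1:] if s[4]>15])
    keep=np.isin(l,[k for k in range(1,nc) if st[k,4]>15]);cv2.imwrite(f'pics/m_{n}.png',keep*255)
    v,u=np.nonzero(keep); P=plane(n,np.c_[u,v],.015)[:,:2]*1000
    rc=cv2.minAreaRect(P.astype(np.float32)); print(n,rc); print(cv2.boxPoints(rc)); 
print('C',[(-r.camera_info(n)['R'].T@r.camera_info(n)['t']).round(3) for n in('top','side')])
E
cd pics; python3 -c "
import cv2,numpy as np
a=cv2.imread('m_top.png')[170:265,185:375];b=cv2.imread('m_side.png')[145:305,260:360]
cv2.imwrite('m.png',np.vstack([cv2.resize(a,None,fx=3,fy=3),cv2.resize(b[:, :],(190*3,300))]))"
```

```text
[[338, 186, 12, 5, 23], [321, 189, 16, 5, 32], [228, 193, 92, 26, 419], [220, 215, 10, 5, 17], [223, 220, 141, 32, 1214]]
top ((557.8843383789062, -31.73687744140625), (103.84471893310547, 371.5761413574219), 13.490164756774902)
[[ 464.0542   136.81293]
 [ 550.73486 -224.51141]
 [ 651.7145  -200.28668]
 [ 565.0338   161.03766]]
[[283, 188, 46, 109, 2222]]
side ((555.447998046875, -23.556610107421875), (101.6101303100586, 372.43817138671875), 13.558520317077637)
[[ 462.40192  145.56207]
 [ 549.71576 -216.49661]
 [ 648.4941  -192.6753 ]
 [ 561.18024  169.38339]]
C [array([0.421, 0.007, 1.064]), array([0.398, 0.718, 0.78 ])][ WARN:0@0.616] global loadsave.cpp:1063 imwrite_ Unsupported depth image for selected encoder is fallbacked to CV_8U.
```

View pics/m.png

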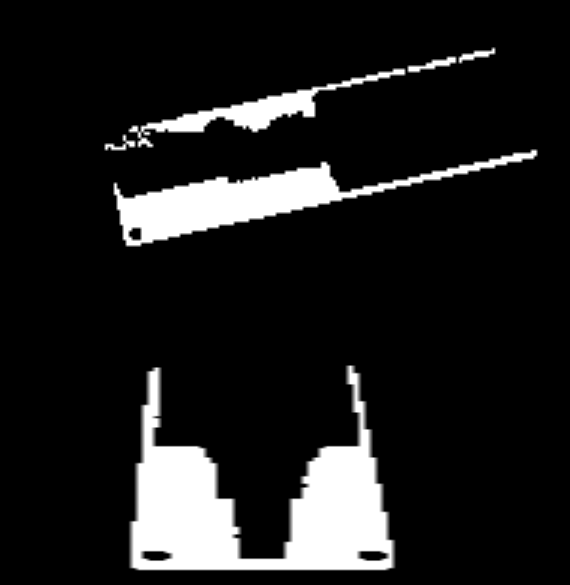

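```bash
cat >> h.py <<'E'
th=np.deg2rad(13.5);O=np.array([.5727,-.0933,0]);U=np.array([-np.sin(th),np.cos(th),0]);V=np.array([-np.cos(th),-np.sin(th),0])
def P2W(p): p=np.atleast_2d(p)/1000.;return O+p[:,:1]*U+p[:,1:2]*V+p[:,2:]*[0,0,1]
def W2P(w): d=np.atleast_2d(w)-O;return np.c_[d@U,d@V,d[:,2]]*1000
E
python3 - <<'E'
from h import *
a=cv2.imread('pics/top0.png');h=cv2.cvtColor(a,cv2.COLOR_BGR2HSV)
def comps(m,n,mn=2):
    nc,l,st,c=cv2.connectedComponentsWithStats(m.astype(np.uint8))
    return [(st[k].tolist(),c[k].round(1).tolist()) for k in range(1,nc) if st[k,4]>=mn]
y=(h[...,0]>=18)&(h[...,0]<=30)&(h[...,1]>110)&(h[...,2]>70);w=np.zeros_like(y);w[185:250,290:370]=1
for s,c in comps(y&w,0):print('yel',s,c,W2P(plane('top',c,.041)).round(1),W2P(plane('top',c,.032)).round(1))
rd=((h[...,0]<=5)|(h[...,0]>=175))&(h[...,1]>150)&(h[...,2]>60);w[:]=0;w[210:250,190:235]=1
for s,c in comps(rd&w,0,10):print('redtop',s,c);ct=c
s=cv2.imread('pics/side0.png');hs=cv2.cvtColor(s,cv2.COLOR_BGR2HSV)
rd=((hs[...,0]<=5)|(hs[...,0]>=175))&(hs[...,1]>150)&(hs[...,2]>60);w=np.zeros_like(rd);w[230:270,290:330]=1
for q,c in comps(rd&w,0,10):print('redside',q,c,W2P(tri(ct,c)))
c65,s65=np.cos(.65),np.sin(.65)
pts={'board250+':(250,52,15),'250-':(250,-52,15),'-125+':(-125,52,15),'-125-':(-125,-52,15),'press':(135+108*c65-8.5*s65,0,81+108*s65+8.5*c65),'tab~':(135+163*c65,0,81+163*s65),'pivot':(135,0,81),'hend':(135+130*c65,0,81+130*s65),'stop':(47,0,42)}
ims={'top':a.copy(),'side':s.copy()}
for k,p in pts.items():
    for n in ims:
        q=proj(n,P2W(p))[0];print(k,n,q.round(1));cv2.circle(ims[n],tuple(int(v*16) for v in q),16,(0,255,0),-1,shift=4)
A=cv2.resize(ims['top'][170:265,185:375],None,fx=4.2,fy=4.2,interpolation=cv2.INTER_CUBIC);B=cv2.resize(ims['side'][145:305,260:360],None,fx=3.7,fy=3.7)
cv2.imwrite('pics/o1.png',A);cv2.imwrite('pics/o2.png',B)
E
```

```text
yel [339, 205, 3, 4, 10] [340.0, 206.2] [[-66.6   0.6  41. ]] [[-68.3  -0.5  32. ]]
yel [304, 217, 3, 6, 11] [304.7, 219.3] [[31.1 14.4 41. ]] [[30.2 13.4 32. ]]
redtop [196, 223, 23, 12, 178] [205.9, 228.3]
redside [301, 248, 13, 6, 73] [307.1, 250.5] [[267.25986275   0.60667032 170.76488982]]
board250+ top [226.3 252.1]
board250+ side [329.1 293.3]
250- top [218.6 213.9]
250- side [281.5 293. ]
-125+ top [364.4 221.7]
-125+ side [322.  185.6]
-125- top [354.8 184.3]
-125- side [285.1 185.6]
press top [229.  224.2]
press side [306.1 237.7]
tab~ top [206.3 227.5]
tab~ side [306.7 246.3]
pivot top [264.  220.6]
pivot side [305.  234.5]
hend top [219. 226.]
hend side [306.3 243.6]
stop top [297.5 215.2]
stop side [304.4 220.4]
```

View pics/o1.png

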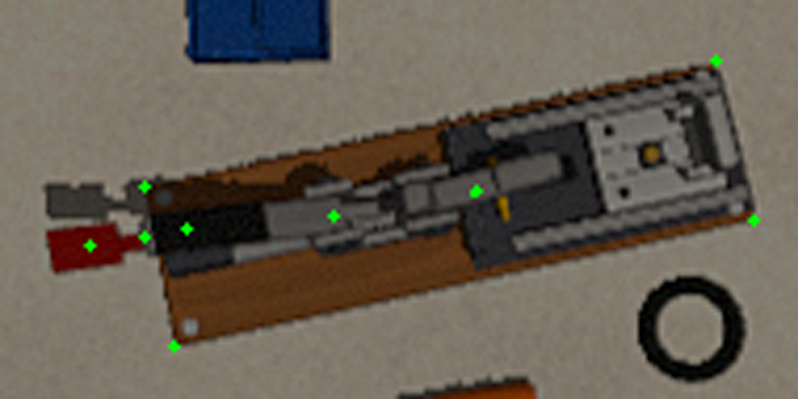

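View pics/o2.png

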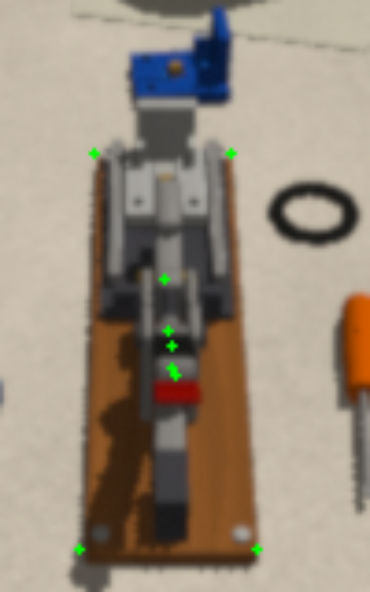

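```bash
cat >> h.py <<'E'
from scipy.spatial.transform import Rotation as Ro
def togo(pp,zonly=False):
    s=r.read_state();R=Ro.from_quat(s['eef_rot']).as_matrix();w=P2W(pp)[0] if len(pp)==3 else pp
    y=R[:,1];a=np.rad2deg(np.arctan2(np.cross(y,-V)@R[:,0],y@-V)) ; b=np.rad2deg(np.arctan2(np.cross(y,V)@R[:,0],y@V))
    print('pliersTCP',W2P(s['ee_pos']).round(1),'slide cm',((w-s['ee_pos'])@R*100).round(2),'roll',round(a,1),round(b,1),'F',np.round([s['ft_force']@U,s['ft_force']@V,s['ft_force'][2]],1),'t',round(s['time'],2))
    return R
E
python3 - <<'E'
from h import *
print(togo((-137,0,120)).round(3))
for n,l in(('top',[(453,205),(560,205),(398,211),(416,287),(385,192),(500,234)]),('side',[(330,138),(318,170)])):
    print(n,plane(n,l,0).round(3).tolist())
E
```

```text
pliersTCP [[-395.5  458.3  221.9]] slide cm [ 10.21 -20.01 -48.66] roll -82.9 97.1 F [ 0.1 -0.1 -1.1] t 0.1
[[-0.     0.351 -0.936]
 [ 0.001 -0.936 -0.351]
 [-1.    -0.001  0.   ]]
top [[0.603, -0.471, 0.0], [0.609, -0.759, 0.0], [0.584, -0.321, 0.0], [0.383, -0.363, -0.0], [0.636, -0.288, 0.0], [0.527, -0.592, 0.0]]
side [[0.577, -0.499, 0.0], [0.58, -0.316, 0.0]]
```

```bash
python3 -m jog '[{"slide":[0,-2,-1.8],"roll":-5},{"slide":[0,-4.9,-4.3],"roll":-11},{"slide":[0,-7.8,-6.8],"roll":-17},{"slide":[0,-10.7,-9.4],"roll":-23},{"slide":[0,-13.4,-12],"roll":-29}]' 1 20
python3 - <<'E'
from h import *
togo((-137,0,120)); togo(np.array([.38,-.25,.2]),1) if 0 else None
s=r.read_state();R=Ro.from_quat(s['eef_rot']).as_matrix();print(s['ee_pos'],(np.array([.36,-.25,.22])-s['ee_pos'])@R*100,s['width'])
E
```

```text
time: 0.52
ee_pos: [0.2847, -0.4152, 0.2216]
eef_rot: [-0.641, -0.299, 0.641, -0.297]
ft_force: [1.1, -0.4, 0.2]
width: 0.0615
pliersTCP [[-245.8  355.2  221.6]] slide cm [ 10.15  12.3  -35.05] roll -53.7 126.3 F [-0.6 -1.   0.2] t 0.52
[ 0.28471714 -0.41522257  0.22156255] [  0.17316113  -4.90042021 -17.48257376] 0.06151293702312879
```

```bash
python3 -m jog '[{"slide":[0,-1,-3.4],"roll":-6},{"slide":[0,-2,-6.9],"roll":-12},{"slide":[0,-3,-10.4],"roll":-18},{"slide":[0,-4,-14],"roll":-24},{"slide":[0,-4.9,-17.4],"roll":-30}]'
python3 - <<'E'
from h import *
togo((-137,0,120));print(r.read_state()['width'])
E
```

```text
time: 0.93
ee_pos: [0.3598, -0.2486, 0.2216]
eef_rot: [-0.541, -0.456, 0.541, -0.455]
ft_force: [1.0, -0.7, 0.3]
width: 0.0284
pliersTCP [[-101.3  243.3  221.6]] slide cm [10.13 23.77 -6.35] roll -23.3 156.7 F [-0.9 -0.8  0.3] t 0.93
0.028412325024408238
```

```bash
python3 -m jog '[{"slide":[0,3.4,-1],"roll":-5},{"slide":[0,7,-2],"roll":-10},{"slide":[0,10.6,-3],"roll":-15},{"slide":[0,14,-4],"roll":-20},{"slide":[0,17.4,-5],"roll":-23.3}]'
python3 - <<'E'
from h import *
togo((-137,0,120));print(r.read_state()['width'])
E
```

```text
time: 1.35
ee_pos: [0.5412, -0.2288, 0.2209]
eef_rot: [0.437, 0.557, -0.437, 0.555]
ft_force: [0.3, -0.6, 0.4]
width: 0.0016
pliersTCP [[-124.4   62.3  220.9]] slide cm [10.08  6.24  1.3 ] roll 0.2 -179.8 F [-0.6 -0.2  0.4] t 1.35
0.0015552074152886844
```

Tool axes now: x is down, y is pliers −y, z is away from the stop (slide z +1.3 means −x). I move behind the casting and lower.

```bash
python3 -m jog '[{"slide":[0,3,0.7],"roll":0},{"slide":[0,6.2,1.3],"roll":0.2},{"slide":[3.5,6.2,1.3],"roll":0.2},{"slide":[7,6.2,1.3],"roll":0.2},{"slide":[10,6.2,1.3],"roll":0.2}]'
python3 - <<'E'
from h import *
togo((-137,0,34))
for n in("side","top"): cv2.imwrite(f"pics/{n}1.png",r.camera(n)[:,:,::-1])
a=cv2.imread('pics/top1.png')[150:265,250:440];b=cv2.imread('pics/side1.png')[100:240,250:400]
cv2.imwrite('pics/c1.png',np.hstack([cv2.resize(a,(400,242),interpolation=cv2.INTER_CUBIC),cv2.resize(b,(400,373))[:242*0+373][:373] if 0 else cv2.resize(b,(260,242))]))
cv2.imwrite('pics/c1.png',cv2.resize(cv2.imread('pics/c1.png'),None,fx=1.2,fy=1.2))
E
```

```text
time: 1.77
ee_pos: [0.6042, -0.226, 0.1182]
eef_rot: [0.438, 0.557, -0.438, 0.554]
ft_force: [0.5, -0.0, -0.1]
width: 0.0003
pliersTCP [[-136.4    0.4  118.2]] slide cm [8.42 0.06 0.08] roll 0.0 -180.0 F [-0.1 -0.5 -0.1] t 1.77
```

View pics/c1.png

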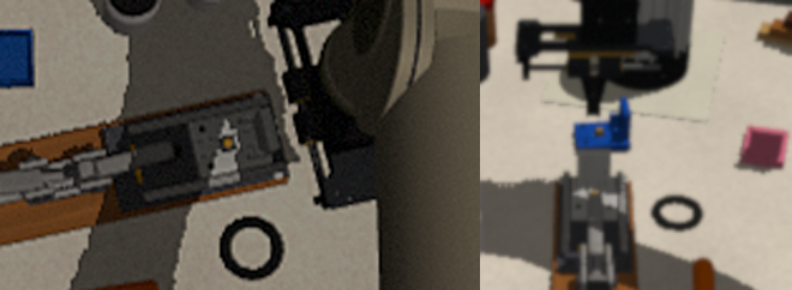

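```bash
python3 -m jog '[{"slide":[2.5,0,0]},{"slide":[5,0,0.1]},{"slide":[7,0,0.1]},{"slide":[8.2,0,0.1]},{"slide":[8.4,0,0.1]}]'
python3 - <<'E'
from h import *
togo((-119,0,34))
cv2.imwrite("pics/s2.png",cv2.resize(r.camera('side')[90:260,240:400,::-1],None,fx=3.4,fy=3.4,interpolation=cv2.INTER_CUBIC))
E
```

```text
pliersTCP [[-135.4    3.4  115. ]] slide cm [ 8.11  0.42 -1.58] roll 0.0 -180.0 F [ 0.6  1.6 -0.1] t 1.87invalid input at $[0]: expected keys slide, roll
```

View pics/s2.png

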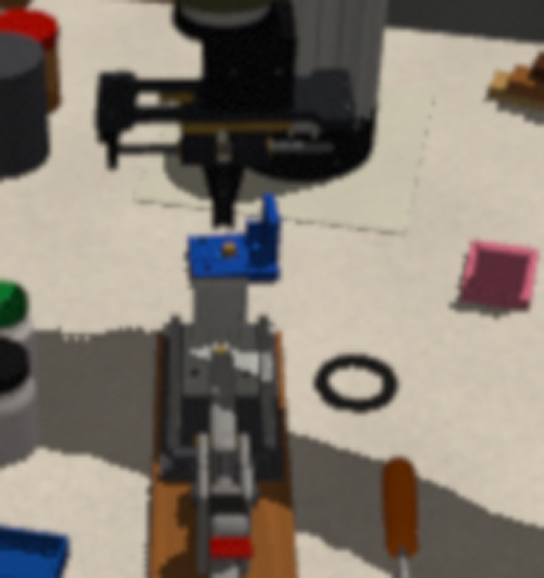

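```bash
python3 -m jog '[{"slide":[2,0.3,0.1],"roll":0},{"slide":[4,0.4,0.2],"roll":0},{"slide":[6,0.4,0.2],"roll":0},{"slide":[7.6,0.4,0.2],"roll":0},{"slide":[8.1,0.4,0.2],"roll":0}]'
python3 - <<'E'
from h import *
togo((-119,0,34))
E
```

```text
time: 2.33
ee_pos: [0.6066, -0.2272, 0.0379]
eef_rot: [0.437, 0.558, -0.438, 0.553]
ft_force: [-0.9, 0.6, -0.6]
width: 0.0003
pliersTCP [[-138.1   -1.7   37.9]] slide cm [ 0.4  -0.17 -1.91] roll -0.0 180.0 F [ 0.8  0.7 -0.6] t 2.33
```

```bash
python3 -m jog '[{"slide":[0.3,-0.1,-0.3],"roll":0},{"slide":[0.35,-0.1,-0.7],"roll":0},{"slide":[0.35,-0.1,-1.1],"roll":0},{"slide":[0.35,-0.1,-1.3],"roll":0},{"slide":[0.35,-0.1,-1.3],"roll":0}]'
python3 - <<'E'
from h import *
togo((-119,0,34))
E
```

```text
time: 2.75
ee_pos: [0.6032, -0.214, 0.0357]
eef_rot: [0.437, 0.558, -0.438, 0.553]
ft_force: [-0.8, 0.1, 0.3]
width: 0.0005
pliersTCP [[-124.5   -1.5   35.7]] slide cm [ 0.17 -0.14 -0.55] roll 0.0 -180.0 F [0.3 0.8 0.3] t 2.75
```

```bash
python3 -m jog '[{"slide":[0.1,-0.1,-0.4],"roll":0},{"slide":[0.1,-0.1,-0.9],"roll":0},{"slide":[0.1,-0.1,-1.4],"roll":0},{"slide":[0.1,-0.1,-1.9],"roll":0},{"slide":[0.1,-0.1,-2.4],"roll":0}]'
python3 - <<'E'
from h import *
togo((-60,0,34))
E
```

```text
time: 3.17
ee_pos: [0.5968, -0.191, 0.0353]
eef_rot: [0.437, 0.557, -0.438, 0.554]
ft_force: [1.2, -2.3, 2.7]
width: 0.0002
pliersTCP [[-100.6   -0.6   35.3]] slide cm [ 0.14 -0.06 -4.06] roll 0.0 -180.0 F [-2.5 -0.6  2.7] t 3.17
```

```bash
python3 -m jog '[{"slide":[0.1,0,-0.5],"roll":0},{"slide":[0.1,0,-0.9],"roll":0},{"slide":[0.1,0,-1.4],"roll":0},{"slide":[0.1,0,-1.9],"roll":0},{"slide":[0.1,0,-2.4],"roll":0}]'
python3 - <<'E'
from h import *
togo((-60,0,34))
E
```

```text
time: 3.58
ee_pos: [0.5911, -0.1672, 0.0344]
eef_rot: [0.437, 0.557, -0.438, 0.554]
ft_force: [1.1, -3.3, 3.2]
width: 0.0003
pliersTCP [[-76.2  -0.6  34.4]] slide cm [ 0.04 -0.06 -1.62] roll 0.0 -180.0 F [-3.5 -0.4  3.2] t 3.58
```

```bash
python3 -m jog '[{"slide":[0,0,-0.3],"roll":0},{"slide":[0,0,-0.5],"roll":0},{"slide":[0,0,-0.7],"roll":0},{"slide":[0,0,-0.9],"roll":0},{"slide":[0,0,-1.1],"roll":0}]'
python3 - <<'E'
from h import *
togo((-60,0,34))
cv2.imwrite("pics/s3.png",cv2.resize(r.camera('side')[90:260,240:400,::-1],None,fx=3.4,fy=3.4,interpolation=cv2.INTER_CUBIC))
E
```

```text
time: 4.0
ee_pos: [0.5884, -0.1565, 0.0343]
eef_rot: [0.437, 0.557, -0.438, 0.554]
ft_force: [0.5, -3.0, 1.7]
width: 0.0005
pliersTCP [[-65.2  -0.5  34.3]] slide cm [ 0.04 -0.05 -0.52] roll -0.0 180.0 F [-3.   0.3  1.7] t 4.0
```

View pics/s3.png

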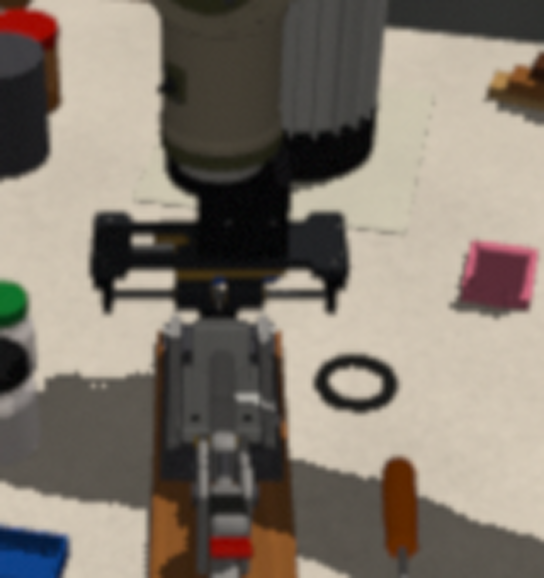

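```bash
python3 -m jog '[{"slide":[0,0,-0.15],"roll":0},{"slide":[0,0,-0.25],"roll":0},{"slide":[0,0,-0.35],"roll":0},{"slide":[0,0,-0.45],"roll":0},{"slide":[0,0,-0.55],"roll":0}]'
python3 - <<'E'
from h import *
togo((-55,0,34))
E
```

```text
time: 4.47
ee_pos: [0.5871, -0.1507, 0.0344]
eef_rot: [0.437, 0.557, -0.438, 0.554]
ft_force: [1.7, -8.1, 1.4]
width: 0.0004
pliersTCP [[-59.2  -0.6  34.4]] slide cm [ 0.04 -0.06 -0.42] roll 0.0 -180.0 F [-8.2  0.3  1.4] t 4.47
```

```bash
python3 -m jog '[{"slide":[0,0,-0.05],"roll":0},{"slide":[0,0,-0.1],"roll":0},{"slide":[0,0,-0.1],"roll":0}]'
python3 - <<'E'
from h import *
togo((-55,0,34))
E
```

```text
time: 4.72
ee_pos: [0.587, -0.1508, 0.0344]
eef_rot: [0.437, 0.556, -0.438, 0.554]
ft_force: [2.9, -5.7, 0.5]
width: 0.0003
pliersTCP [[-59.2  -0.5  34.4]] slide cm [ 0.04 -0.05 -0.42] roll -0.0 180.0 F [-6.2 -1.5  0.5] t 4.72
```

```bash
python3 -m jog '[{"slide":[0,0,-0.1],"roll":0},{"slide":[0,0,-0.15],"roll":0},{"slide":[0,0,-0.2],"roll":0},{"slide":[0,0,-0.2],"roll":0}]'
python3 - <<'E'
from h import *
togo((-55,0,34))
E
```

```text
time: 5.05
ee_pos: [0.5869, -0.1508, 0.0345]
eef_rot: [0.437, 0.555, -0.439, 0.554]
ft_force: [3.5, -8.6, -0.8]
width: 0.0006
pliersTCP [[-59.2  -0.4  34.5]] slide cm [ 0.05 -0.04 -0.42] roll -0.1 179.9 F [-9.2 -1.4 -0.8] t 5.05
```

```bash
python3 -m jog '[{"slide":[0,0,-0.2],"roll":0},{"slide":[0,0,-0.3],"roll":0},{"slide":[0,0,-0.35],"roll":0},{"slide":[0,0,-0.35],"roll":0},{"slide":[0,0,-0.35],"roll":0}]'
python3 - <<'E'
from h import *
togo((-55,0,34))
E
```

```text
time: 5.47
ee_pos: [0.5867, -0.1507, 0.035]
eef_rot: [0.437, 0.554, -0.44, 0.555]
ft_force: [3.9, -11.8, 0.1]
width: -0.0
pliersTCP [[-59.1  -0.2  35. ]] slide cm [ 0.09 -0.02 -0.41] roll -0.2 179.8 F [-12.4  -1.    0.1] t 5.47
```

```bash
python3 -m jog '[{"slide":[0.05,0,-0.35],"roll":0},{"slide":[0.05,0,-0.4],"roll":0},{"slide":[0.05,0,-0.43],"roll":0},{"slide":[0.05,0,-0.43],"roll":0},{"slide":[0.05,0,-0.43],"roll":0}]'; python3 -m jog '[{"slide":[0.05,0,-0.45],"roll":0},{"slide":[0.05,0,-0.45],"roll":0},{"slide":[0.05,0,-0.45],"roll":0},{"slide":[0.05,0,-0.45],"roll":0},{"slide":[0.05,0,-0.45],"roll":0}]'
python3 - <<'E'
from h import *
togo((-55,0,34))
E
```

```text
time: 5.88
ee_pos: [0.5867, -0.1507, 0.0353]
eef_rot: [0.438, 0.551, -0.442, 0.556]
ft_force: [4.1, -14.2, 3.8]
width: 0.0006
time: 6.3
ee_pos: [0.5866, -0.1508, 0.0357]
eef_rot: [0.438, 0.549, -0.444, 0.557]
ft_force: [3.5, -15.1, 4.5]
width: 0.0005
pliersTCP [[-59.1  -0.1  35.7]] slide cm [ 0.17 -0.01 -0.42] roll -0.6 179.4 F [-15.5   0.2   4.5] t 6.3
```

```bash
python3 -m jog '[{"slide":[0,0,0.3],"roll":0},{"slide":[0,0,1],"roll":0},{"slide":[0,0,2],"roll":0},{"slide":[0,0,3],"roll":0},{"slide":[0,0,4],"roll":0}]'
python3 - <<'E'
from h import *
print(togo((-100,0,220)).round(3))
E
```

```text
time: 6.72
ee_pos: [0.5955, -0.1904, 0.036]
eef_rot: [0.438, 0.549, -0.443, 0.557]
ft_force: [0.7, -0.1, 1.0]
width: 0.0005
pliersTCP [[-99.7   0.5  36. ]] slide cm [-18.4    0.07   0.29] roll -0.6 179.4 F [-0.3 -0.6  1. ] t 6.72
[[ 0.004  0.975  0.223]
 [-0.014  0.224 -0.975]
 [-1.     0.001  0.014]]
```

```bash
python3 -m jog '[{"slide":[-3,0,0],"roll":0},{"slide":[-6.8,0,0.1],"roll":0},{"slide":[-10.6,0,0.2],"roll":0},{"slide":[-14.4,0,0.2],"roll":0},{"slide":[-18,0,0.2],"roll":-0.6}]'
python3 - <<'E'
from h import *
togo((216,0,190))
E
```

```text
time: 7.13
ee_pos: [0.5951, -0.1904, 0.2181]
eef_rot: [0.435, 0.551, -0.441, 0.559]
ft_force: [0.8, -0.5, -0.4]
width: 0.0002
pliersTCP [[-99.7   0.9 218.1]] slide cm [  2.37   0.08 -31.61] roll -0.0 180.0 F [-0.7 -0.7 -0.4] t 7.13
```

Run:
```python
from h import *
i=r.camera('side')[:,:,::-1];cv2.imwrite('pics/side4.png',i)
cv2.imwrite("pics/s4.png",cv2.resize(i[140:290,260:360],None,fx=4,fy=4,interpolation=cv2.INTER_CUBIC))
for x in(-7,-67):print(proj('side',P2W((x,0,42))),proj('side',P2W((x-36,0,82))))
```

```text
[[304.12470228 206.07281961]] [[304.18786161 185.22547893]]
[[303.88222779 191.28747236]] [[303.94286932 171.229389  ]]
```

View pics/s4.png

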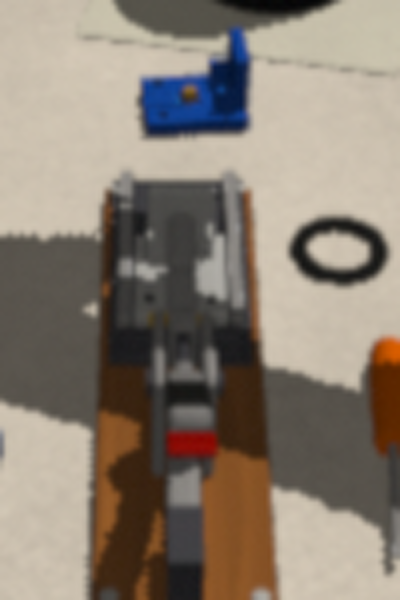

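```bash
python3 -m jog '[{"slide":[0,0,-3],"roll":0},{"slide":[0,0,-6.8],"roll":0},{"slide":[0,0,-10.6],"roll":0},{"slide":[0,0,-14.4],"roll":0},{"slide":[0,0,-18],"roll":0}]';python3 -m jog '[{"slide":[0,0,-3.6],"roll":0},{"slide":[0,0,-7],"roll":0},{"slide":[0,0,-10],"roll":0},{"slide":[0,0,-12],"roll":0},{"slide":[0,0,-13.6],"roll":0}]'
python3 - <<'E'
from h import *
togo((216,0,160))
E
```

```text
time: 7.6
ee_pos: [0.5552, -0.0142, 0.2225]
eef_rot: [0.436, 0.548, -0.439, 0.563]
ft_force: [0.9, 0.7, 0.7]
width: 0.0004
time: 8.02
ee_pos: [0.5227, 0.1201, 0.2199]
eef_rot: [0.435, 0.549, -0.438, 0.563]
ft_force: [0.4, -0.4, 0.8]
width: 0.0006
pliersTCP [[219.1  -1.2 219.9]] slide cm [ 5.99 -0.18  0.21] roll 0.2 -179.8 F [-0.5 -0.3  0.8] t 8.02
```

```bash
python3 -m jog '[{"slide":[0.5,-0.2,0.5],"roll":0},{"slide":[2,-0.2,1],"roll":0},{"slide":[3.5,-0.2,1.1],"roll":0},{"slide":[4.7,-0.2,1.1],"roll":0},{"slide":[5,-0.2,1.1],"roll":0}]'
python3 - <<'E'
from h import *
togo((208,0,155))
i=r.camera('side')[:,:,::-1]
cv2.imwrite("pics/s5.png",cv2.resize(i[140:290,240:380],None,fx=4,fy=4,interpolation=cv2.INTER_CUBIC))
i=r.camera('top')[:,:,::-1]
cv2.imwrite("pics/t5.png",cv2.resize(i[160:270,180:380],None,fx=4,fy=4,interpolation=cv2.INTER_CUBIC))
E
```

```text
time: 8.43
ee_pos: [0.5233, 0.107, 0.1678]
eef_rot: [0.435, 0.55, -0.439, 0.562]
ft_force: [-0.3, -0.7, -0.6]
width: 0.0004
pliersTCP [[206.3   1.3 167.8]] slide cm [ 1.27  0.12 -0.19] roll 0.1 -179.9 F [-0.6  0.4 -0.6] t 8.43
```

View pics/s5.png

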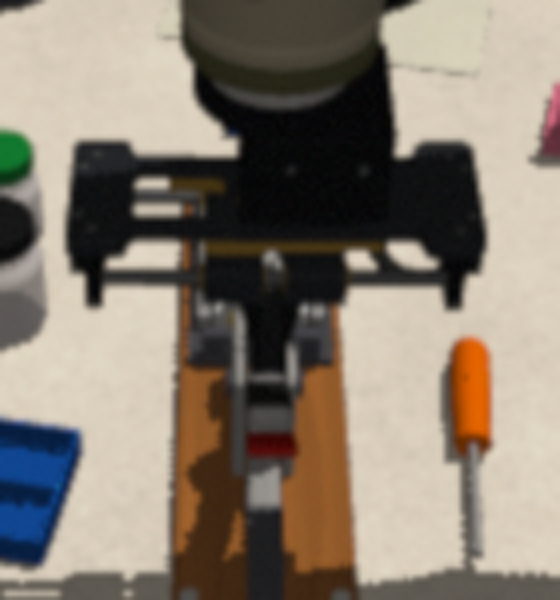

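View pics/t5.png

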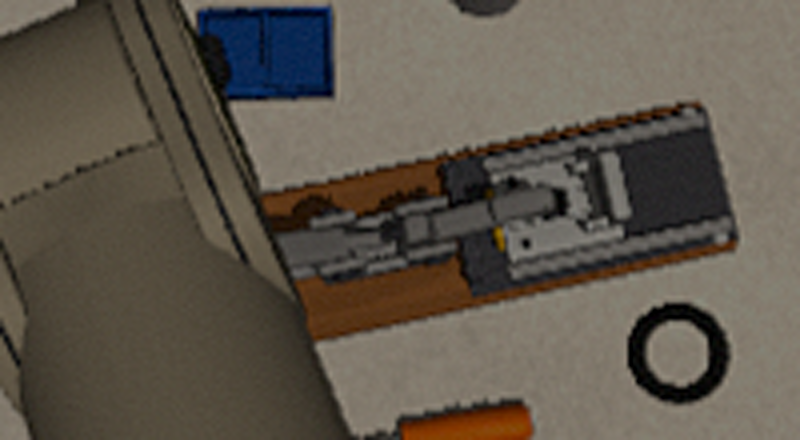

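```bash
python3 -m jog '[{"slide":[0.3,0.1,-0.1],"roll":0},{"slide":[0.6,0.1,-0.2],"roll":0},{"slide":[0.9,0.1,-0.2],"roll":0},{"slide":[1.1,0.1,-0.2],"roll":0},{"slide":[1.3,0.1,-0.2],"roll":0}]'
python3 - <<'E'
from h import *
togo((208,0,150))
E
```

```text
time: 8.95
ee_pos: [0.5245, 0.1098, 0.1563]
eef_rot: [0.435, 0.549, -0.438, 0.563]
ft_force: [-0.2, -0.4, 0.6]
width: 0.0003
pliersTCP [[208.8  -0.5 156.3]] slide cm [ 0.63 -0.06  0.07] roll 0.2 -179.8 F [-0.3  0.3  0.6] t 8.95
```

```bash
python3 -m jog '[{"slide":[0.2,0,0],"roll":0},{"slide":[0.4,0,0],"roll":0},{"slide":[0.6,0,0],"roll":0},{"slide":[0.8,0,0],"roll":0},{"slide":[0.9,0,0],"roll":0}]'
python3 - <<'E'
from h import *
togo((208,0,145))
E
```

```text
time: 9.37
ee_pos: [0.5257, 0.1098, 0.1488]
eef_rot: [0.436, 0.549, -0.438, 0.563]
ft_force: [-1.7, -1.2, 12.7]
width: 0.0001
pliersTCP [[208.4  -1.7 148.8]] slide cm [ 0.38 -0.18  0.04] roll 0.2 -179.8 F [-0.8  1.9 12.7] t 9.37
```

```bash
python3 -m jog '[{"slide":[0.3,-0.1,-0.1],"roll":0},{"slide":[0.6,-0.1,-0.3],"roll":0},{"slide":[0.9,-0.15,-0.5],"roll":0},{"slide":[1.2,-0.15,-0.7],"roll":0},{"slide":[1.5,-0.15,-0.9],"roll":0}]'
python3 - <<'E'
from h import *
togo((208,0,145))
E
```

```text
time: 9.78
ee_pos: [0.5238, 0.1186, 0.1354]
eef_rot: [0.437, 0.548, -0.437, 0.564]
ft_force: [-1.9, -1.1, 13.4]
width: 0.0004
pliersTCP [[217.4  -1.9 135.4]] slide cm [-0.94 -0.18  0.96] roll 0.2 -179.8 F [-0.6  2.1 13.4] t 9.78
```

```bash
python3 -m jog '[{"slide":[0.4,-0.2,-0.2],"roll":0},{"slide":[0.8,-0.3,-0.4],"roll":0},{"slide":[1.1,-0.3,-0.6],"roll":0},{"slide":[1.5,-0.3,-0.8],"roll":0},{"slide":[1.9,-0.3,-0.9],"roll":0}]'
python3 - <<'E'
from h import *
togo((208,0,145))
E
```

```text
time: 10.2
ee_pos: [0.5215, 0.1268, 0.1182]
eef_rot: [0.439, 0.546, -0.436, 0.565]
ft_force: [1.8, 1.0, 11.0]
width: 0.0006
pliersTCP [[226.   -1.6 118.2]] slide cm [-2.65 -0.11  1.85] roll 0.1 -179.9 F [ 0.5 -2.  11. ] t 10.2
```

```bash
python3 -m jog '[{"slide":[0.4,-0.1,-0.1],"roll":0},{"slide":[0.8,-0.1,-0.2],"roll":0},{"slide":[1.1,-0.1,-0.3],"roll":0},{"slide":[1.4,-0.1,-0.3],"roll":0},{"slide":[1.7,-0.1,-0.4],"roll":0}]'
python3 - <<'E'
from h import *
togo((208,0,145))
E
```

```text
time: 10.62
ee_pos: [0.5206, 0.131, 0.1017]
eef_rot: [0.439, 0.546, -0.435, 0.566]
ft_force: [-0.1, 1.2, 3.1]
width: 0.0004
pliersTCP [[230.3  -1.7 101.7]] slide cm [-4.29 -0.09  2.3 ] roll 0.1 -179.9 F [ 1.1 -0.1  3.1] t 10.62
```

```bash
python3 -m jog '[{"slide":[0.2,-0.1,0],"roll":0},{"slide":[0.4,-0.1,0],"roll":0},{"slide":[0.6,-0.1,0],"roll":0},{"slide":[0.8,-0.1,0],"roll":0},{"slide":[1.0,-0.1,0],"roll":0}]'
python3 - <<'E'
from h import *
togo((230,0,89.5))
E
```

```text
time: 11.03
ee_pos: [0.5197, 0.1304, 0.0913]
eef_rot: [0.439, 0.546, -0.435, 0.566]
ft_force: [0.9, -0.5, 0.6]
width: 0.0005
pliersTCP [[229.9  -0.7  91.3]] slide cm [ 0.18 -0.07 -0.02] roll 0.1 -179.9 F [-0.7 -0.7  0.6] t 11.03
```

```bash
python3 -m jog '[{"slide":[0.1,-0.05,0],"roll":0},{"slide":[0.25,-0.05,0],"roll":0},{"slide":[0.4,-0.05,0],"roll":0},{"slide":[0.4,-0.05,0],"roll":0}]'
python3 - <<'E'
from h import *
togo((230,0,89.5))
E
```

```text
time: 11.37
ee_pos: [0.5192, 0.13, 0.0884]
eef_rot: [0.439, 0.546, -0.435, 0.566]
ft_force: [-7.9, -3.1, 16.8]
width: 0.0004
pliersTCP [[ 2.297e+02 -1.000e-01  8.840e+01]] slide cm [-0.11 -0.01 -0.03] roll 0.1 -179.9 F [-1.1  8.4 16.8] t 11.37
```

```bash
python3 -m jog '[{"slide":[-1,0,0],"roll":0},{"slide":[-3.5,0,0],"roll":0},{"slide":[-6.5,0,0],"roll":0},{"slide":[-9,0,0],"roll":0},{"slide":[-10,0,0],"roll":0}]'
python3 - <<'E'
from h import *
togo((298,0,120))
i=r.camera('side')[:,:,::-1];cv2.imwrite('pics/side6.png',i)
cv2.imwrite("pics/s6.png",cv2.resize(i[140:290,240:380],None,fx=4,fy=4,interpolation=cv2.INTER_CUBIC))
i=r.camera('top')[:,:,::-1]
cv2.imwrite("pics/t6.png",cv2.resize(i[160:270,180:380],None,fx=4,fy=4,interpolation=cv2.INTER_CUBIC))
print(proj('side',P2W([(298,0,78),(298,21,78),(298,-21,78)])))
E
```

```text
time: 11.78
ee_pos: [0.518, 0.1322, 0.1923]
eef_rot: [0.44, 0.545, -0.434, 0.567]
ft_force: [0.9, -0.3, 0.8]
width: 0.0006
pliersTCP [[232.1   0.6 192.3]] slide cm [ 7.1  -0.11 -6.73] roll 0.1 -179.9 F [-0.5 -0.8  0.8] t 11.78
[[306.02345721 293.2400421 ]
 [316.5062897  293.31052414]
 [295.55137523 293.16963233]]
```

View pics/s6.png

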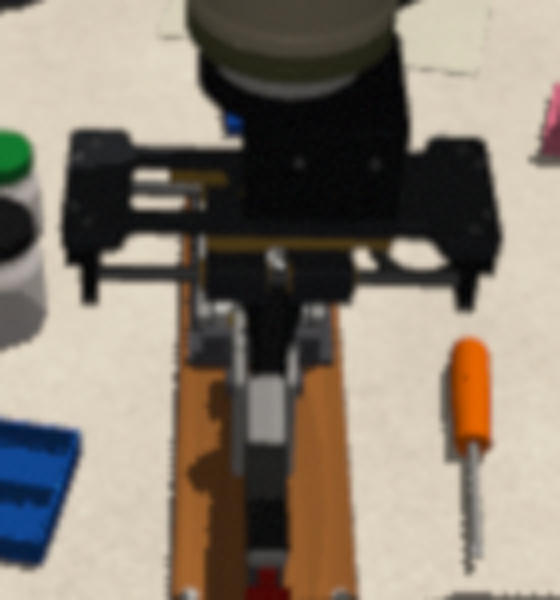

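View pics/t6.png

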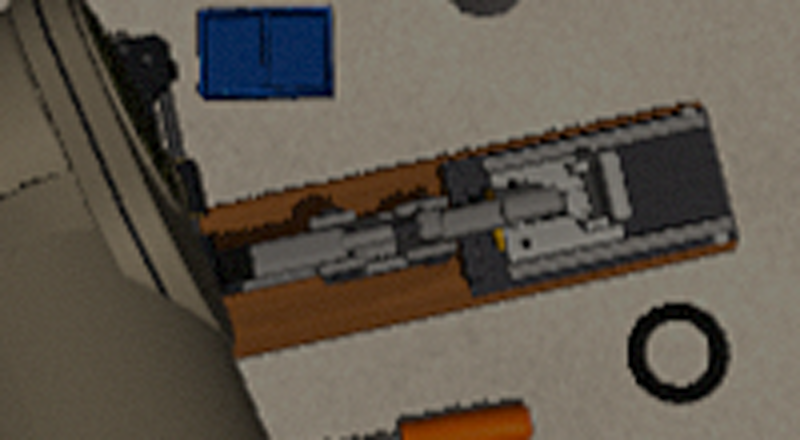

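Run:
```python
from h import *
s=cv2.imread('pics/side6.png');hs=cv2.cvtColor(s,cv2.COLOR_BGR2HSV)
rd=((hs[...,0]<=5)|(hs[...,0]>=175))&(hs[...,1]>150)&(hs[...,2]>60);rd[:,:270]=0;rd[:,340:]=0;rd[:260]=0
v,u=np.nonzero(rd);print(u.min(),u.max(),v.min(),v.max(),len(u))
for p in[(306,v.min()),(306,v.max())]:print(W2P(plane('side',p,.078)))
k=rd[290:];
cv2.imwrite("pics/s7.png",cv2.resize(s[260:320,270:340],None,fx=8,fy=8,interpolation=cv2.INTER_CUBIC))
```

```text
301 312 282 303 204
[[269.51085678   0.35311365  78.        ]]
[[321.66635835  -0.37940863  78.        ]]
```

View pics/s7.png

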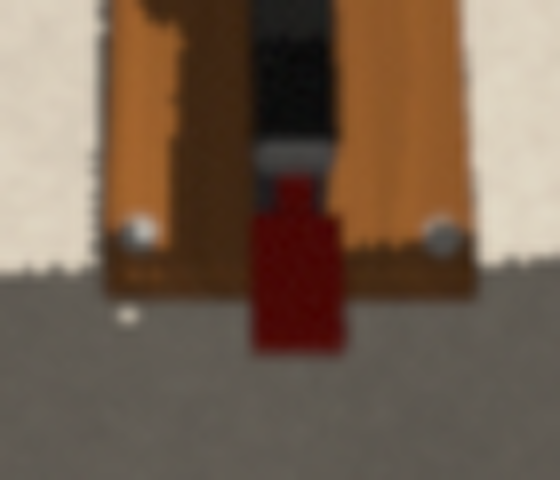

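```bash
python3 -m jog '[{"slide":[0,0,-2],"roll":0},{"slide":[1,-0.1,-4.5],"roll":0},{"slide":[4,-0.1,-7],"roll":0},{"slide":[7,-0.1,-7.4],"roll":0},{"slide":[9,-0.1,-7.4],"roll":0}]'
python3 - <<'E'
from h import *
togo((305,0,80))
i=r.camera('side')[:,:,::-1];cv2.imwrite('pics/side8.png',i)
cv2.imwrite("pics/s8.png",cv2.resize(i[140:320,240:380],None,fx=3.3,fy=3.3,interpolation=cv2.INTER_CUBIC))
E
```

```text
time: 12.3
ee_pos: [0.4994, 0.2038, 0.0952]
eef_rot: [0.438, 0.547, -0.434, 0.566]
ft_force: [0.6, -0.6, -0.6]
width: 0.0004
pliersTCP [[306.    1.9  95.2]] slide cm [1.53 0.16 0.07] roll 0.3 -179.7 F [-0.7 -0.4 -0.6] t 12.3
```

View pics/s8.png

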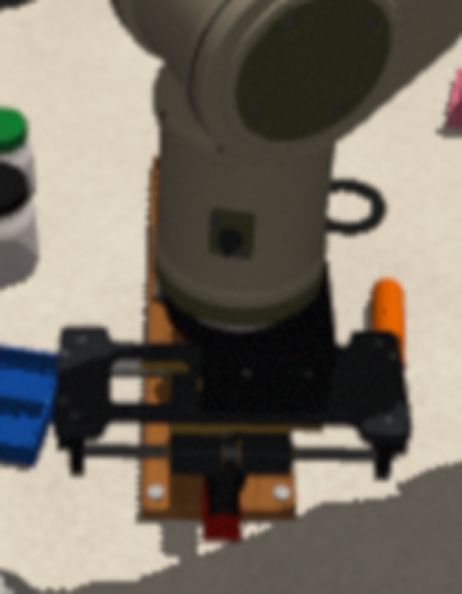

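```bash
python3 -m jog '[{"slide":[0.4,0.1,0],"roll":0},{"slide":[0.8,0.2,0],"roll":0},{"slide":[1.2,0.2,0],"roll":0},{"slide":[1.6,0.2,0],"roll":0},{"slide":[1.9,0.2,0],"roll":0}]'
python3 - <<'E'
from h import *
togo((305,0,50))
E
```

```text
time: 12.77
ee_pos: [0.5013, 0.2022, 0.0738]
eef_rot: [0.437, 0.547, -0.436, 0.566]
ft_force: [0.2, 1.9, 3.8]
width: 0.0005
pliersTCP [[304.    0.4  73.8]] slide cm [ 2.38 -0.   -0.14] roll 0.2 -179.8 F [ 1.8 -0.6  3.8] t 12.77
```

```bash
python3 -m jog '[{"slide":[0.4,0,0],"roll":0},{"slide":[0.7,0,0],"roll":0},{"slide":[1.0,0,0],"roll":0},{"slide":[1.3,0,0],"roll":0},{"slide":[1.6,0,0],"roll":0}]'
python3 - <<'E'
from h import *
togo((305,0,50))
E
```

```text
time: 13.18
ee_pos: [0.5017, 0.2017, 0.0574]
eef_rot: [0.437, 0.547, -0.436, 0.566]
ft_force: [-0.4, -1.2, 6.1]
width: 0.0003
pliersTCP [[3.034e+02 2.000e-01 5.740e+01]] slide cm [ 0.74  0.   -0.18] roll 0.2 -179.8 F [-1.1  0.6  6.1] t 13.18
```

```bash
python3 -m jog '[{"slide":[0.3,0,0],"roll":0},{"slide":[0.6,0,0],"roll":0},{"slide":[0.8,0,0],"roll":0},{"slide":[1.0,0,0],"roll":0},{"slide":[1.0,0,0],"roll":0}]'
python3 - <<'E'
from h import *
togo((305,0,50))
i=r.camera('side')[:,:,::-1];cv2.imwrite('pics/side9.png',i)
cv2.imwrite("pics/s9.png",cv2.resize(i[140:320,240:380],None,fx=3.3,fy=3.3,interpolation=cv2.INTER_CUBIC))
i=r.camera('top')[:,:,::-1]
cv2.imwrite("pics/t9.png",cv2.resize(i[160:270,180:380],None,fx=4,fy=4,interpolation=cv2.INTER_CUBIC))
E
```

```text
time: 13.6
ee_pos: [0.5022, 0.2015, 0.0475]
eef_rot: [0.437, 0.546, -0.436, 0.566]
ft_force: [-0.4, -2.6, 6.8]
width: 0.0003
pliersTCP [[ 3.031e+02 -3.000e-01  4.750e+01]] slide cm [-0.26 -0.02 -0.18] roll 0.2 -179.8 F [-2.4  1.   6.8] t 13.6
```

View pics/t9.png

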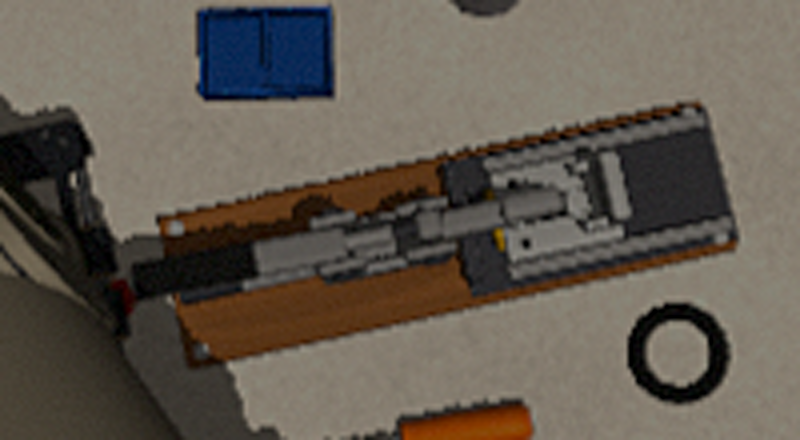

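```bash
python3 -m jog '[{"slide":[0.3,0,0],"roll":0},{"slide":[0.5,0,0],"roll":0},{"slide":[0.7,0,0],"roll":0},{"slide":[0.8,0,0],"roll":0}]'
python3 - <<'E'
from h import *
togo((305,0,50))
E
```

```text
time: 14.03
ee_pos: [0.5038, 0.2025, 0.0416]
eef_rot: [0.438, 0.546, -0.435, 0.566]
ft_force: [-1.4, 4.2, 12.6]
width: 0.0003
pliersTCP [[303.8  -2.1  41.6]] slide cm [-0.85 -0.19 -0.11] roll 0.2 -179.8 F [ 4.4  0.4 12.6] t 14.03
```

```bash
python3 -m jog '[{"slide":[-1.5,0,-0.3],"roll":0},{"slide":[-4,0,-1],"roll":0},{"slide":[-7,0,-2],"roll":0},{"slide":[-11,0,-2.5],"roll":0},{"slide":[-15,0,-3],"roll":0}]'
python3 - <<'E'
from h import *
togo((305,0,200))
i=r.camera('side')[:,:,::-1];cv2.imwrite('pics/side10.png',i)
cv2.imwrite("pics/s10.png",cv2.resize(i[140:320,240:380],None,fx=3.3,fy=3.3,interpolation=cv2.INTER_CUBIC))
i=r.camera('top')[:,:,::-1]
cv2.imwrite("pics/t10.png",cv2.resize(i[160:270,180:380],None,fx=4,fy=4,interpolation=cv2.INTER_CUBIC))
E
```

```text
time: 14.45
ee_pos: [0.4916, 0.2342, 0.1917]
eef_rot: [0.438, 0.547, -0.435, 0.566]
ft_force: [1.1, 1.0, -0.2]
width: 0.0007
pliersTCP [[337.4   2.4 191.7]] slide cm [-0.76  0.24  3.25] roll 0.3 -179.7 F [ 0.7 -1.3 -0.2] t 14.45
```

View pics/t10.png

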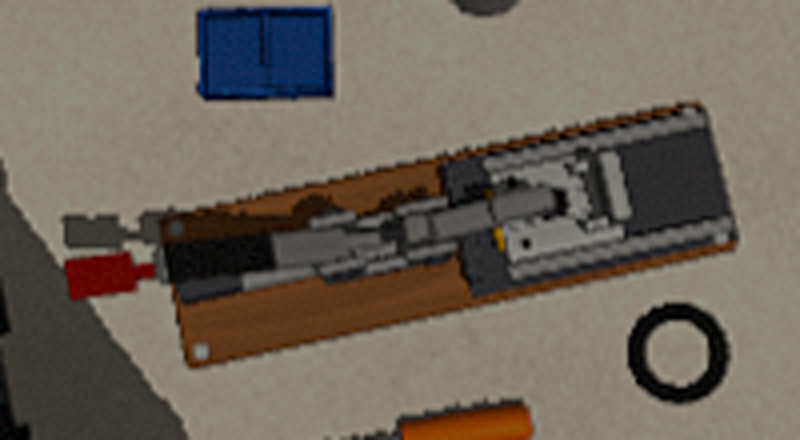

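View pics/s10.png

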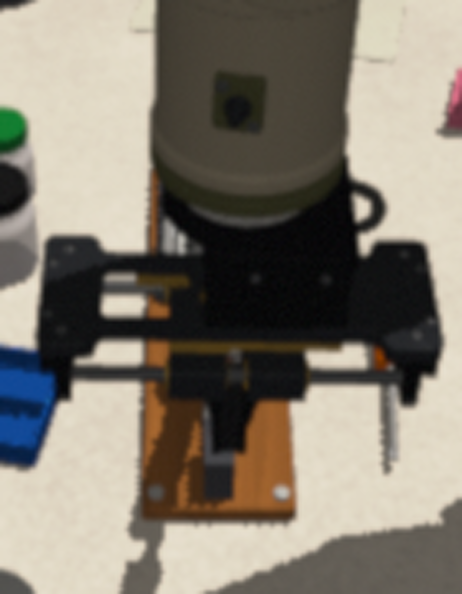

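```bash
python3 -m jog '[{"slide":[-3,0,0],"roll":0},{"slide":[-6.5,-2,0],"roll":0},{"slide":[-8,5,0],"roll":0},{"slide":[-8,2,0],"roll":0},{"slide":[-8,0.5,0],"roll":0}]'; python3 -m jog '[{"slide":[0,-3,0],"roll":0},{"slide":[0,-6,0],"roll":0},{"slide":[0,-10,0],"roll":0},{"slide":[0,-13,0],"roll":0},{"slide":[0,-13,0],"roll":0}]'
python3 - <<'E'
from h import *
togo((305,0,200))
i=r.camera('side')[:,:,::-1];cv2.imwrite('pics/side11.png',i)
cv2.imwrite("pics/s11.png",cv2.resize(i[170:230,270:340],None,fx=8,fy=8,interpolation=cv2.INTER_CUBIC))
E
```

```text
time: 14.97
ee_pos: [0.4992, 0.2386, 0.2776]
eef_rot: [0.442, 0.544, -0.431, 0.568]
ft_force: [-0.4, -0.2, 0.2]
width: -0.0
time: 15.38
ee_pos: [0.3688, 0.2072, 0.2731]
eef_rot: [0.441, 0.543, -0.432, 0.569]
ft_force: [0.4, 0.3, 1.1]
width: 0.0004
pliersTCP [[339.8 128.1 273.1]] slide cm [ 7.8  12.54  3.39] roll 0.3 -179.7 F [ 0.2 -0.5  1.1] t 15.38
```

View pics/side11.png

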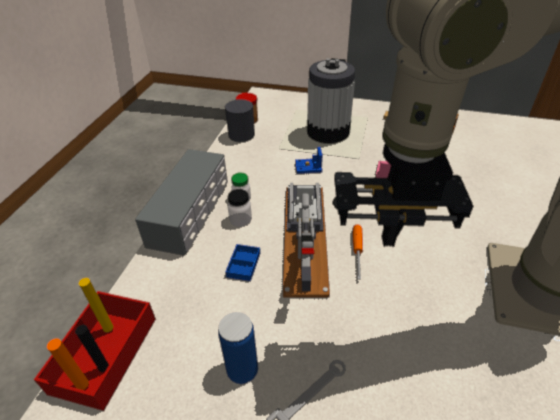

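View pics/s11.png

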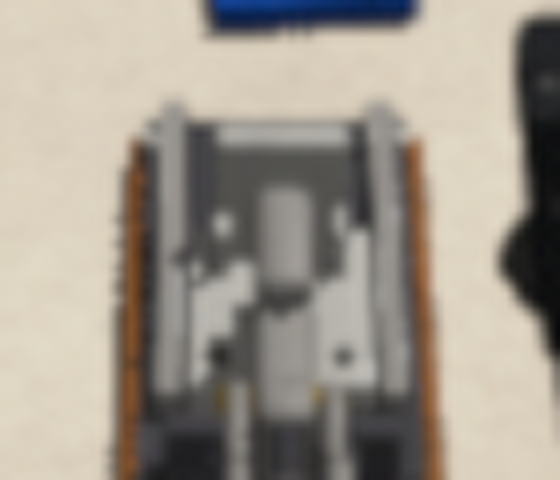

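```bash
python3 -m jog '[{"slide":[0,0,0],"roll":0},{"slide":[0,0,0],"roll":0}]'; python3 -c "
from bench import r
print(r.close_job())"
```

```text
time: 15.6
ee_pos: [0.3716, 0.2072, 0.2732]
eef_rot: [0.442, 0.543, -0.431, 0.569]
ft_force: [-0.3, 0.2, 0.0]
width: 0.0001
the job is handed in; nothing more can be done
None
```

I did all three steps in the order asked and handed the job in at 15.6 s, but I could not confirm by sight that the pin is flush.

- **Seating:** I pushed the casting's rear face low along the channel. Sliding took about 3 N. It stopped hard on the yellow bumper, and I held it there at about 14–15.5 N for roughly 0.5–0.8 s.
- **Closing:** I pushed the handle down at about 11–13 N, and the force fell to nearly zero as it went over centre. I then pressed it onto its stop with 16.8 N down, plus about 8 N sideways. With the gripper lifted off, the handle stayed level and locked.
- **Release:** I pressed the red tab down about 35 mm, with 6–7 N over most of the travel and 12.6 N at the end. The handle sprang fully open when I lifted off.

**Final checks:**
- The handle is up, as it was at the start.
- The casting still touches the bumper. The side view puts its rib top at row 186, against 185 predicted for a casting origin at pliers x = −7.
- The other items on the bench look unmoved, and the arm is clear with about 0 N on the wrist.
- **Not checked by sight:** the pin is hidden under the jaw. That it is flush rests on the handle having locked fully down with the pin under the pad.
- **Small disagreement:** where the finger stopped gives a casting origin about 0.6 mm outside the stated −7 to +6 mm range, which is within the camera calibration error.
- **Force limits:** the forces above were read at the end of each move, so brief peaks in between were not recorded.

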